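# Load the topping rack in order

## Task

Three topping canisters must go into the counter rack, each in the bay whose tag on the ledge behind it carries its number of studs: first the short canister into bay one, then the medium one into bay two, then the tall one into bay three, in that order. Slide them along the counter, upright and never lifted or tipped, until each is fully home against the bay's back wall. Leave the mug and the jar where they are.

Things in the scene. Friction and masses are not known exactly. Their poses are not given: they have to be found in the camera images.
- short_mid (a point): Centre (half-way up) of the short canister: an upright aluminium cylinder with a flush steel lid, 86 mm in diameter and 55 mm tall, about 0.25 kg, standing loose on the counter; z is its axis. Too wide for most grippers: push it low, 30 to 60 mm above the counter; sliding it takes about 1 to 6 N, and it stays where it is left.
- medium_mid (a point): Centre (half-way up) of the medium canister: an upright aluminium cylinder with a flush steel lid, 86 mm in diameter and 80 mm tall, about 0.30 kg, standing loose on the counter; z is its axis. Too wide for most grippers: push it low, 30 to 60 mm above the counter; sliding it takes about 1 to 6 N, and it stays where it is left.
- tall_mid (a point): Centre (half-way up) of the tall canister: an upright aluminium cylinder with a flush steel lid, 86 mm in diameter and 105 mm tall, about 0.35 kg, standing loose on the counter; z is its axis. Too wide for most grippers: push it low, 30 to 60 mm above the counter; sliding it takes about 1 to 6 N, and it stays where it is left.
- bay1 (a point): Home point of bay one, the bay whose white tag carries one stud: the point at counter level where the canister's axis stands when it touches the bay's back wall. x points into the bay (away from its mouth), z up. The tags are in a new order of bays each time. Tag: 44 x 90 mm white tile on the ledge, its centre 68 mm further along x, 45 mm up, with dark round studs 16 mm across in a row.
- bay2 (a point): Home point of bay two, the bay whose white tag carries two studs: the point at counter level where the canister's axis stands when it touches the bay's back wall. x points into the bay (away from its mouth), z up. The tags are in a new order of bays each time. Tag: 44 x 90 mm white tile on the ledge, its centre 68 mm further along x, 45 mm up, with dark round studs 16 mm across in a row.
- bay3 (a point): Home point of bay three, the bay whose white tag carries three studs: the point at counter level where the canister's axis stands when it touches the bay's back wall. x points into the bay (away from its mouth), z up. The tags are in a new order of bays each time. Tag: 44 x 90 mm white tile on the ledge, its centre 68 mm further along x, 45 mm up, with dark round studs 16 mm across in a row.
- rack: Fixed steel rack, origin at counter level at the home point of its middle bay, x into the bays, y along the row. Three bays side by side at y = -106, 0 and 106 mm, each 98 mm wide, without a floor (canisters slide in on the counter itself). Back wall face at x = 43 mm, a ledge 45 mm high and 50 mm deep behind it; divider and end walls 8 mm thick, 35 mm high, from the back wall to x = -25 mm (a bay is 68 mm deep, so a canister at home stands out 18 mm).
- mug: White mug, 80 mm wide, 90 mm tall, left of the rack; origin under its centre. Leave alone.
- jar: Amber glass jar, 68 mm wide, 100 mm tall, right of the rack; origin under its centre. Leave alone.
Things that resemble listed ones, but are neither listed nor needed, are in the scene too. Leave any red or yellow look-alike of the part that bears tall_mid alone.

How it is judged (in metres and radians):
On the way, in this order (a step that is already met when the one before it is completed fails the run):
1. the short canister is home, upright, in the bay with one stud (x of short_mid in the frame of bay1 between -0.008 and 0.012 m and y of short_mid in the frame of bay1 between -0.012 and 0.012 m and angle between short_mid's own z axis and vertical below 0.1 rad), for 0.2 s.
2. the medium canister is home, upright, in the bay with two studs (x of medium_mid in the frame of bay2 between -0.008 and 0.012 m and y of medium_mid in the frame of bay2 between -0.012 and 0.012 m and angle between medium_mid's own z axis and vertical below 0.1 rad), for 0.2 s.
3. the tall canister is home, upright, in the bay with three studs (x of tall_mid in the frame of bay3 between -0.008 and 0.012 m and y of tall_mid in the frame of bay3 between -0.012 and 0.012 m and angle between tall_mid's own z axis and vertical below 0.1 rad), for 0.2 s.
At the end, for the whole second after the job is handed in: The short, medium and tall canisters stand upright (within 0.1 rad) in the bays with one, two and three studs, each with its axis within 12 mm of the bay's middle line and no more than 8 mm short of the back wall (all of step 1 and all of step 2 and all of step 3); the robot touches nothing.
It fails at once if the short canister is tipped by over 0.35 rad or lifted by over 20 mm (angle between short_mid's own z axis and vertical above 0.35 rad or height (world z) of short_mid above 0.0475 m).
It fails at once if the medium canister is tipped by over 0.35 rad or lifted by over 20 mm (angle between medium_mid's own z axis and vertical above 0.35 rad or height (world z) of medium_mid above 0.06 m).
It fails at once if the tall canister is tipped by over 0.35 rad or lifted by over 20 mm (angle between tall_mid's own z axis and vertical above 0.35 rad or height (world z) of tall_mid above 0.0725 m).
It fails at once if the mug or the jar is moved by over 20 mm (distance of any of mug, jar from where it was at the start of the episode above 0.02 m).
It also fails if it takes over 72 s, if anything falls off the work surface, if the arm or the gripper's body presses on something with over 40 N, if the wrist force passes 120 N, or if a joint passes its speed limit or range.

## Robot

A 6-joint arm with a two-finger parallel gripper is mounted at the origin on the work surface. World frame = base frame: x ahead of the robot, y to its left, z up, the work surface at z = 0. Lengths are in m, angles in degrees, forces in N, time in s.
With the tool pointing down it reaches from about 0.35 to 0.875 m from the base axis. Payload 4.2 kg.
Tool frame: the origin (TCP) lies on the centre line of the jaws, within the pads' length; the fingertips stand 19 mm ahead of it and the grasp point (between the pads) is the TCP; z points along the fingers, y is the line along which they close (so a half turn about z gives the same grasp; the last joint's range is limited). The gripper opens to 87 mm and grips with 3 to 60 N. Pads are 19 mm wide; open, the fingers measure 117 mm over their backs; the gripper's body (75 mm by 190 mm) begins 51 mm behind the grasp point.
Start: joints at [-55.829, 22.042, 0.453, 0, -68.411, -14.817], TCP at [0.207, -0.59, 0.242] pointing down, gripper open.
Joint ranges: [-179.83, 179.83], [-69.29, 118.12], [-61.27, 80.66], [-181.25, 117.63], [-171.15, -9.14], [-177.46, 177.46]. Speed limits (degrees/s): [159.86, 159.86, 180, 180, 180, 180].

## Interface

Orientations are given as a 3x3 rotation matrix whose columns are the frame's x, y, z axes.
In Python, from station import sense, capture, finish_job, search_frame, masks_of gives the robot as it stands.
- The arm moves only by the tool drive_tool, never from a script. Its argument "rows" is a list of rows, each a list of 7 numbers: the opening in per cent of the stroke, from 0 (shut) to 100 (fully open), then the shift along the world's x, y, z in mm, then the turn, a rotation vector about the world's x, y, z in rad. In form: [[fingers, dx, dy, dz, wx, wy, wz], ...]. A call has 1 to 5 rows; each row shifts and turns the commanded pose from where the row before left it; what a row does not reach is not made up. A row lasts 1/12 s, in which the tool goes at most 41.7 mm and 7.16 degrees, less where a joint would pass 70% of its speed; a pose out of reach is approached as far as the arm can. A call is refused whole if a number of a shift passes 41.7 or a number of a turn 0.125, either way. A call with a gripper value outside its range is refused whole. The fingers move at their own pace and stop on an object; the grip force is fixed at half the most. Time passes only in rows, so rows that do not move let the fingers close. It gives the time, the measured TCP pose, the force, the opening and the grip force at its end, in the units of the state.
- sense(): the state, without advancing time (a new reading comes with each control period).
- capture(name): name is "side" or "top"; returns a dict with "frame" (480x640x3 uint8, red, green, blue), "z_map" (480x640 float32, m along the optical axis (not along the pixel's ray), 0 where there is no reading), "fx", "fy", "cx", "cy" (pixels), "distortion" ([k1, k2, p1, p2, k3] as OpenCV has them; the pictures are not rectified), "R" (3x3) and "t" (3): a world point X has camera coordinates R X + t. Camera axes: x right, y down, z forward; pixel columns grow to the right and rows downward; lengths in m; the calibration is good to about 2 mm. A picture is of the moment at which its call begins.
- finish_job(): hands the job in; it is judged then, once.
Trained networks look in a picture, given as the dict that the camera call returned (one of the last four; its "shot" number tells which), for a name from the list of things; names that differ only in an ending like _2 or _b are one class to them, and where a whole thing is asked for, a point or a joint stands for the part that bears it (a point fixed in the world has none). Each returns a list of dicts, best first, with "p" (0 to 1); they miss things now and then, are a little off and sometimes report something else, mostly with a low value. They report only what shows in the picture. A call takes as long as a camera call. They do not tell look-alikes from the thing itself.
- search_frame(label, picture): "xy" ([column, row] in pixels, amid what is visible of it).
- masks_of(label, picture): "region" (480x640 bool, what is visible of it) and "xy" ([column, row] in pixels, amid what is visible of it).
The state is a dict: "time_s": time; "joints": joint angles; "joint_velocities": joint speeds; "effort": joint torques, N m; "tcp_pos": TCP position; "ee_rot": TCP orientation; "wrist_force": force on the tool from outside, world axes, zero at the start; "moment": the same for the moment, N m; "gripper_width": opening from 0.0 (shut) to 1.0 (fully open); "gripper_force": force on a finger pad.
Only numpy, scipy, OpenCV 4.12 (cv2) and the standard library are available. Lean on these libraries where they do the work, as an engineer would, in place of code of your own. Each camera call takes 0.05 s, during which the arm holds its last target. There are 200 camera calls.

## Working session

There is one attempt and no reset: what is moved stays moved. The work goes in short steps, Python scripts to look and compute and a tool call to move; the robot and the scene stay as the last step left them, time stands still between calls to the robot, and variables do not carry over. Pictures are saved under pics/ and viewed, at most 10 in all, crops included, and the job is handed in when it is done.

Besides the shell and the picture viewer there is one more tool, called after "Call:" as a command line: name --pt "numbers of a row" for each row, then --argument value for the rest. drive_tool: Moves the arm, as the interface text tells. Its arguments: {"type":"object","properties":{"rows":{"type":"array"}},"required":["rows"]}

```bash
mkdir -p pics
cat > h.py <<'E'
import numpy as np, cv2
from station import *
def world(p,uv,depth=None):
    K=np.array([[p['fx'],0,p['cx']],[0,p['fy'],p['cy']],[0,0,1]])
    uv=np.atleast_2d(np.array(uv,float))
    n=cv2.undistortPoints(uv.reshape(-1,1,2),K,np.array(p['distortion'],float)).reshape(-1,2)
    z=p['z_map'][uv[:,1].astype(int),uv[:,0].astype(int)] if depth is None else depth
    c=np.c_[n*z[:,None],z]
    return (c-np.array(p['t']))@np.array(p['R']), z
def cloud(p,m):
    r,c=np.nonzero(m&(p['z_map']>0)); return world(p,np.c_[c,r])[0]
E
python3 - <<'E'
from h import *
for n in('top','side'):
    p=capture(n); cv2.imwrite(f'pics/{n}0.png',p['frame'][:,:,::-1])
    print(n,-np.array(p['R']).T@np.array(p['t']))
    for l in('short_mid','medium_mid','tall_mid','rack','mug','jar'):
        for d in masks_of(l,p)[:4]:
            w=cloud(p,d['region']); 
            if len(w)<10: continue
            zt=np.percentile(w[:,2],95); top=w[w[:,2]>zt-.006]
            (ex)=(top.min(0)+top.max(0))/2
            print(l,round(d['p'],2),np.round(d['xy']),'ztop',zt.round(3),'c',ex.round(3),'size',np.ptp(top,axis=0).round(3),len(w))
print(sense())
E
```

```text
top [ 0.41509319 -0.01292021  1.12497568]
short_mid 0.77 [480. 226.] ztop 0.058 c [ 0.512 -0.281  0.057] size [0.086 0.085 0.011] 1858
medium_mid 0.92 [179. 228.] ztop 0.082 c [0.506 0.289 0.082] size [0.086 0.085 0.011] 2062
medium_mid 0.72 [342. 117.] ztop 0.048 c [ 0.723 -0.002  0.047] size [0.125 0.327 0.01 ] 2294
medium_mid 0.38 [332. 105.] ztop 0.056 c [ 0.745 -0.001  0.056] size [0.051 0.091 0.011] 1099
tall_mid 0.87 [351. 275.] ztop 0.108 c [ 0.421 -0.037  0.107] size [0.084 0.084 0.01 ] 1896
tall_mid 0.71 [267. 326.] ztop 0.107 c [0.323 0.111 0.107] size [0.082 0.084 0.011] 2043
tall_mid 0.65 [442. 299.] ztop 0.107 c [ 0.382 -0.207  0.107] size [0.084 0.084 0.01 ] 2117
rack 0.84 [341. 118.] ztop 0.048 c [ 0.723 -0.002  0.047] size [0.125 0.323 0.01 ] 2282
mug 0.77 [154. 162.] ztop 0.092 c [0.625 0.333 0.091] size [0.08  0.081 0.01 ] 2138
jar 0.72 [517. 166.] ztop 0.104 c [ 0.63  -0.358  0.102] size [0.06  0.059 0.01 ] 1573
jar 0.31 [480. 228.] ztop 0.058 c [ 0.512 -0.281  0.057] size [0.086 0.085 0.011] 1946
side [0.09186076 1.12458484 0.79048653]
short_mid 0.66 [335. 197.] 
[... 794 characters left out ...]
039e+01, -1.48154754e+01]), 'joint_velocities': array([-0.01879992,  0.03994007, -0.05032662, -0.00017694, -0.02128901,
       -0.07141274]), 'effort': array([-4.84537713e-05, -3.90327573e+01,  1.87586296e+01,  4.22344521e+00,
        1.55639247e-02, -2.93148844e-05]), 'tcp_pos': array([ 0.20714996, -0.58964766,  0.24157279]), 'ee_rot': array([[-9.43486768e-01, -3.31410192e-01,  5.24417855e-05],
       [-3.31410194e-01,  9.43486769e-01, -2.21172432e-05],
       [-4.21482510e-05, -3.82470686e-05, -9.99999998e-01]]), 'wrist_force': array([ 0.42190615, -0.16523861,  0.18181509]), 'moment': array([ 0.00434783, -0.00086022,  0.00756941]), 'gripper_force': 0.0, 'gripper_width': 0.9948439411537371}
```

Run:
```python
import cv2,numpy as np
a=cv2.imread('pics/top0.png'); b=cv2.imread('pics/side0.png')
cr=cv2.resize(a[85:160,230:430],(800,300),interpolation=cv2.INTER_CUBIC)
o=np.vstack([np.hstack([cv2.resize(a,(400,300)),cv2.resize(b,(400,300))]),cr]); cv2.imwrite('pics/m0.png',o)
```

```text
(no output)
```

View pics/m0.png

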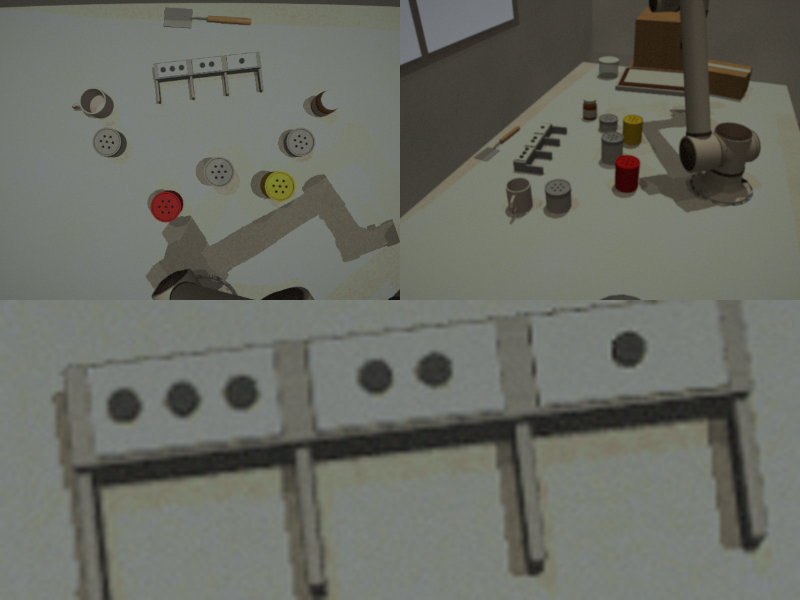

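The cropped top view shows three studs at the left (+y) bay, two in the middle and one at the right (-y). The aluminium tall canister is the one near full-image pixel (351,275); red (267,326) and yellow (442,299) are decoys. Next I'll fit the rack pose.

Run:
```python
from h import *
p=capture('top')
m=np.zeros((480,640),bool); m[70:170,220:440]=1
w=cloud(p,m); w=w[(w[:,2]>.041)&(w[:,2]<.065)]
r=cv2.minAreaRect((w[:,:2]*1000).astype(np.float32)); print(r)
# dots
g=cv2.cvtColor(p['frame'],cv2.COLOR_RGB2GRAY)
uv=[[230+x/4,85+(y-300)/4] for x,y in[(124,405),(183,399),(242,392),(376,377),(435,369),(628,348)]]
q=world(p,uv)[0]; print(q.round(4))
B=dict(b3=q[1],b2=(q[3]+q[4])/2,b1=q[5]); d=q[5]-q[1]; th=np.arctan2(d[0],-d[1]); print('th',np.degrees(th))
# columns: x-axis of rack
for th2 in(th,):
    ax=np.array([np.cos(th2),np.sin(th2)]); ay=np.array([-ax[1],ax[0]]); c=(q[1]+(q[3]+q[4])/2+q[5])[:2]/3
    mid=c-0.068*ax
    for n,s in(('b3',.106),('b2',0),('b1',-.106)): print(n,(mid+s*ay).round(4),(B[n][:2]-.068*ax).round(4))
    c2=np.array(r[0])/1000; print('rectbased mid',c2-.068*ax)
```

```text
((719.3861083984375, -5.01495361328125), (102.53453826904297, 326.559326171875), 6.964447498321533)
[[ 0.7275  0.1308  0.0567]
 [ 0.7312  0.1032  0.0537]
 [ 0.734   0.0752  0.0556]
 [ 0.7418  0.0121  0.0543]
 [ 0.7465 -0.0158  0.0521]
 [ 0.7565 -0.1068  0.0543]]
th 6.860673314493443
b3 [0.6638 0.0953] [0.6637 0.0951]
b2 [ 0.6765 -0.0099] [ 0.6766 -0.01  ]
b1 [ 0.6891 -0.1152] [ 0.689  -0.1149]
rectbased mid [ 0.65187302 -0.01313792]
```

Call:
drive_tool --pt "69 23 21 0 0 0 0.109" --pt "69 23 21 0 0 0 0.109" --pt "69 23 21 0 0 0 0.109" --pt "69 23 21 0 0 0 0.109" --pt "69 23 21 0 0 0 0.109"

```text
time_s: 1.17
tcp_pos: [0.323, -0.4837, 0.2417]
ee_rot: [[-0.631, -0.776, 0.0], [-0.776, 0.631, -0.0], [0.0, -0.0, -1.0]]
wrist_force: [1.3, -0.1, -0.5]
gripper_width: 0.728
gripper_force: 0.0
```

Call:
drive_tool --pt "69 23 21 0 0 0 0.109" --pt "69 23 21 0 0 0 0.109" --pt "69 23 21 0 0 0 0" --pt "69 23 21 0 0 0 0" --pt "69 23 21 0 0 0 0"

```text
time_s: 1.58
tcp_pos: [0.4382, -0.3785, 0.2418]
ee_rot: [[-0.453, -0.892, 0.0], [-0.892, 0.453, -0.0], [0.0, -0.001, -1.0]]
wrist_force: [0.3, -1.3, -0.6]
gripper_width: 0.696
gripper_force: 0.0
```

Call:
drive_tool --pt "69 23 21 0 0 0 0" --pt "69 23 21 0 0 0 0" --pt "69 0 0 -25 0 0 0" --pt "69 0 0 -25 0 0 0" --pt "69 0 0 0 0 0 0"

```text
time_s: 2.0
tcp_pos: [0.4809, -0.3354, 0.1865]
ee_rot: [[-0.453, -0.892, -0.009], [-0.892, 0.453, 0.005], [-0.001, 0.01, -1.0]]
wrist_force: [-1.5, -0.2, -1.2]
gripper_width: 0.689
gripper_force: 0.0
```

Call:
drive_tool --pt "69 0 0 -26 0 0 0" --pt "69 0 0 -26 0 0 0" --pt "69 0 0 -26 0 0 0" --pt "69 0 0 -26 0 0 0" --pt "69 0 0 -26 0 0 0"

```text
time_s: 2.42
tcp_pos: [0.4838, -0.3385, 0.0619]
ee_rot: [[-0.453, -0.891, 0.002], [-0.891, 0.453, -0.001], [0.0, -0.002, -1.0]]
wrist_force: [-0.4, -0.0, 0.7]
gripper_width: 0.692
gripper_force: 0.0
```

Call:
drive_tool --pt "69 3 6 0 0 0 0" --pt "69 5 9.5 0 0 0 0" --pt "69 5.5 11 0 0 0 0" --pt "69 5.5 11 0 0 0 0" --pt "69 5.5 11 0 0 0 0"

```text
time_s: 2.83
tcp_pos: [0.5094, -0.2883, 0.0636]
ee_rot: [[-0.452, -0.892, 0.003], [-0.892, 0.452, -0.001], [-0.0, -0.004, -1.0]]
wrist_force: [-0.5, -1.1, 0.2]
gripper_width: 0.694
gripper_force: 0.8
```

Call:
drive_tool --pt "69 5.5 11 0 0 0 0" --pt "69 5.5 11 0 0 0 0" --pt "69 5.5 11 0 0 0 0" --pt "69 5.5 11 0 0 0 0" --pt "69 5.5 11 0 0 0 0"

```text
time_s: 3.25
tcp_pos: [0.5358, -0.2334, 0.0623]
ee_rot: [[-0.452, -0.892, 0.0], [-0.892, 0.452, -0.001], [0.001, -0.001, -1.0]]
wrist_force: [-1.9, -4.4, 4.1]
gripper_width: 0.69
gripper_force: 2.7
```

```bash
cat > look.py <<'E'
from h import *
import sys
B={'short':(.689,-.115),'medium':(.6765,-.010),'tall':(.664,.095)}
H={'short':.055,'medium':.08,'tall':.105}
ax=np.array([.9928,.1195]); ay=np.array([-ax[1],ax[0]])
def where(n,p,lab=None):
    for d in masks_of(lab or n+'_mid',p)[:6]:
        w=cloud(p,d['region']); top=w[abs(w[:,2]-.0025-H[n])<.006]
        if len(top)<100: continue
        (c,rad)=cv2.minEnclosingCircle((top[:,:2]*1000).astype(np.float32))
        c=np.array(c)/1000; e=c-B[n]
        px=p['frame'][d['region']].mean(0)
        print(n,round(d['p'],2),np.round(d['xy']),'c',c.round(4),'rad',round(rad,1),'bay xy mm',(e@ax*1000).round(1),(e@ay*1000).round(1),'rgb',px.round())
if __name__=='__main__':
    p=capture('top')
    for n in sys.argv[2:]: where(n,p)
    if sys.argv[1]!='-': cv2.imwrite(f'pics/{sys.argv[1]}.png',p['frame'][:,:,::-1])
    s=sense(); print(s['time_s'],s['tcp_pos'].round(4),s['wrist_force'].round(1),'yaw',np.degrees(np.arctan2(s['ee_rot'][1,1],s['ee_rot'][0,1])).round(1)-90)
E
python3 look.py a1 short
```

```text
short 0.83 [426. 215.] c [ 0.5368 -0.1824] rad 22.8 bay xy mm -159.2 -48.7 rgb [61. 61. 56.]
3.35 [ 0.5364 -0.2323  0.0616] [-0.5 -0.2 -0.4] yaw 63.19999999999999
```

View pics/a1.png

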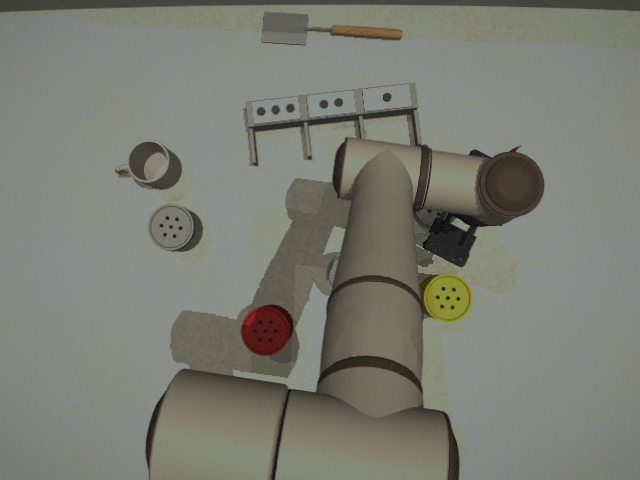

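Call:
drive_tool --pt "69 5.8 11.4 0 0 0 0" --pt "69 5.8 11.4 0 0 0 0" --pt "69 5.8 11.4 0 0 0 0" --pt "69 5.8 11.4 0 0 0 0" --pt "69 5.8 11.4 0 0 0 0"

```text
time_s: 3.77
tcp_pos: [0.5645, -0.1759, 0.0613]
ee_rot: [[-0.453, -0.892, -0.001], [-0.892, 0.453, 0.0], [0.0, 0.001, -1.0]]
wrist_force: [-0.3, -1.7, 0.6]
gripper_width: 0.692
gripper_force: 1.5
```

Call:
drive_tool --pt "69 4 8 0 0 0 0" --pt "69 2 4 0 0 0 0" --pt "69 0 0 0 0 0 0" --pt "69 -4.5 -9 0 0 0 0" --pt "69 -4.8 2.7 0 0 0 -0.109"

```text
time_s: 4.18
tcp_pos: [0.5609, -0.1727, 0.0614]
ee_rot: [[-0.549, -0.836, 0.001], [-0.836, 0.549, -0.0], [-0.0, -0.001, -1.0]]
wrist_force: [0.3, 0.1, -0.9]
gripper_width: 0.691
gripper_force: 0.0
```

Call:
drive_tool --pt "69 -4.5 3.3 0 0 0 -0.109" --pt "69 -4.1 3.8 0 0 0 -0.109" --pt "69 -3.7 4.2 0 0 0 -0.109" --pt "69 -3.2 4.5 0 0 0 -0.109" --pt "69 -2.7 4.9 0 0 0 -0.109"

```text
time_s: 4.6
tcp_pos: [0.5419, -0.1516, 0.0616]
ee_rot: [[-0.905, -0.426, 0.0], [-0.426, 0.905, 0.0], [-0.0, 0.0, -1.0]]
wrist_force: [-0.5, -0.1, -0.6]
gripper_width: 0.689
gripper_force: 0.0
```

Call:
drive_tool --pt "69 -2.1 5.1 0 0 0 -0.109" --pt "69 -1.6 5.4 0 0 0 -0.109" --pt "69 -0.9 5.4 0 0 0 -0.109" --pt "69 0 0 0 0 0 0"

```text
time_s: 4.93
tcp_pos: [0.5375, -0.1351, 0.0616]
ee_rot: [[-0.993, -0.117, 0.0], [-0.117, 0.993, 0.0], [-0.0, 0.0, -1.0]]
wrist_force: [-0.7, -0.0, 0.2]
gripper_width: 0.691
gripper_force: 0.0
```

Run:
```python
from h import *
import look
for n in('top','side'):
    p=capture(n); look.where('short',p); cv2.imwrite(f'pics/b_{n}.png',p['frame'][:,:,::-1])
s=sense(); print(s['time_s'],s['tcp_pos'],s['ee_rot'][:,1])
a=cv2.imread('pics/b_top.png')[80:320,220:540]; b=cv2.imread('pics/b_side.png')[120:360,200:520]
cv2.imwrite('pics/b.png',cv2.resize(np.hstack([a,b]),(800,300)))
```

```text
short 0.98 [288. 217.] c [ 0.5898 -0.1212] rad 45.3 bay xy mm -99.2 5.7 rgb [60. 58. 52.]
short 0.7 [190. 312.] c [0.6199 0.3539] rad 59.3 bay xy mm -12.5 473.8 rgb [71. 65. 56.]
5.1333 [ 0.53800756 -0.13547336  0.06160056] [-1.20803007e-01  9.92676500e-01 -1.04482711e-05]
```

View pics/b.png

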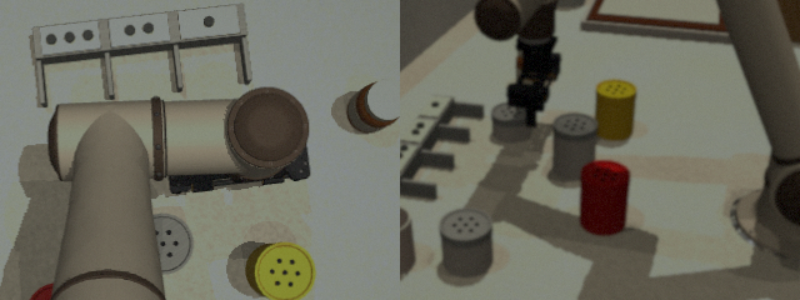

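Call:
drive_tool --pt "69 9 2.6 0 0 0 0" --pt "69 11.4 1.4 0 0 0 0" --pt "69 11.4 1.4 0 0 0 0" --pt "69 11.4 1.4 0 0 0 0" --pt "69 11.4 1.4 0 0 0 0"

```text
time_s: 5.55
tcp_pos: [0.5921, -0.127, 0.0612]
ee_rot: [[-0.993, -0.12, -0.004], [-0.12, 0.993, -0.0], [0.004, 0.0, -1.0]]
wrist_force: [-4.1, 0.8, 2.6]
gripper_width: 0.688
gripper_force: 1.8
```

Call:
drive_tool --pt "69 11.4 1.4 0 0 0 0" --pt "69 11.4 1.4 0 0 0 0" --pt "69 11.4 1.4 0 0 0 0" --pt "69 10 1.2 0 0 0 0" --pt "69 5 0.6 0 0 0 0"

```text
time_s: 5.97
tcp_pos: [0.6425, -0.1208, 0.061]
ee_rot: [[-0.993, -0.12, -0.002], [-0.12, 0.993, -0.0], [0.002, -0.0, -1.0]]
wrist_force: [-1.9, 0.1, 0.8]
gripper_width: 0.693
gripper_force: 1.6
```

Call:
drive_tool --pt "69 3 0.4 0 0 0 0" --pt "69 2 0.2 0 0 0 0" --pt "69 2 0.2 0 0 0 0" --pt "69 2 0.2 0 0 0 0"

```text
time_s: 6.3
tcp_pos: [0.6506, -0.1197, 0.0613]
ee_rot: [[-0.993, -0.119, -0.001], [-0.119, 0.993, 0.0], [0.001, 0.0, -1.0]]
wrist_force: [-1.7, -0.7, -0.4]
gripper_width: 0.687
gripper_force: 1.2
```

Run:
```python
from h import *
import look
for n in('side',):
    p=capture(n); look.where('short',p)
s=sense(); print(s['time_s'],s['tcp_pos'],s['wrist_force'])
e=s['tcp_pos'][:2]-look.B['short']; print('tcp in bay',e@look.ax,e@look.ay)
```

```text
6.4 [ 0.650942   -0.11960678  0.06139814] [-0.7502859   0.29233167 -0.68810339]
tcp in bay -0.03833448976928301 -2.568359226116753e-05
```

Call:
drive_tool --pt "69 1.5 0.2 0 0 0 0" --pt "69 1.5 0.2 0 0 0 0" --pt "69 0 0 0 0 0 0"

```text
time_s: 6.65
tcp_pos: [0.6515, -0.1195, 0.0611]
ee_rot: [[-0.993, -0.119, -0.006], [-0.119, 0.993, -0.0], [0.006, 0.001, -1.0]]
wrist_force: [-6.6, 0.1, 1.8]
gripper_width: 0.689
gripper_force: 3.1
```

Call:
drive_tool --pt "69 1.5 0.2 0 0 0 0" --pt "69 1.5 0.2 0 0 0 0" --pt "69 0 0 0 0 0 0"

```text
time_s: 6.9
tcp_pos: [0.6519, -0.1195, 0.061]
ee_rot: [[-0.993, -0.119, -0.012], [-0.119, 0.993, -0.0], [0.012, 0.001, -1.0]]
wrist_force: [-11.0, -0.7, 6.0]
gripper_width: 0.685
gripper_force: 5.0
```

Call:
drive_tool --pt "69 -8 -1 0 0 0 0" --pt "69 -20 -2.4 0 0 0 0" --pt "69 -10 -1.2 20 0 0 0" --pt "69 0 0 30 0 0 0" --pt "69 0 0 30 0 0 0"

```text
time_s: 7.32
tcp_pos: [0.6188, -0.1235, 0.1424]
ee_rot: [[-0.993, -0.12, 0.001], [-0.12, 0.993, -0.0], [-0.001, -0.0, -1.0]]
wrist_force: [0.6, -0.4, 0.0]
gripper_width: 0.692
gripper_force: 0.0
```

Run:
```python
from h import *
import look
p=capture('side'); look.where('short',p)
s=sense(); print(s['time_s'],s['tcp_pos'],s['joints'],s['ee_rot'][:,1])
```

```text
short 0.67 [255. 211.] c [ 0.6828 -0.1124] rad 46.3 bay xy mm -5.8 3.4 rgb [67. 65. 59.]
7.4167 [ 0.62362306 -0.12367528  0.14868446] [  3.39993693  26.92873638  -5.87242523   0.15390612 -56.28624109
 -86.52099937] [-0.12120848  0.99262185 -0.00322011]
```

Call:
drive_tool --pt "69 -9.4 34 0 0 0 0.12" --pt "69 -9.4 34 0 0 0 0.12" --pt "69 -9.4 34 0 0 0 0.12" --pt "69 -9.4 34 0 0 0 0.12" --pt "69 -9.4 34 0 0 0 0.12"

```text
time_s: 7.83
tcp_pos: [0.5722, 0.0483, 0.1419]
ee_rot: [[-0.748, -0.664, 0.003], [-0.664, 0.748, 0.001], [-0.003, -0.001, -1.0]]
wrist_force: [0.3, 0.4, 0.6]
gripper_width: 0.691
gripper_force: 0.0
```

Call:
drive_tool --pt "69 -9.4 34 0 0 0 0.12" --pt "69 -9.4 34 0 0 0 0.12" --pt "69 -9.4 34 0 0 0 0.12" --pt "69 -9.4 34 0 0 0 0.12" --pt "69 -9.4 34 0 0 0 0.12"

```text
time_s: 8.25
tcp_pos: [0.5249, 0.2189, 0.142]
ee_rot: [[-0.242, -0.97, 0.003], [-0.97, 0.242, 0.002], [-0.003, -0.002, -1.0]]
wrist_force: [1.1, 0.8, 0.8]
gripper_width: 0.689
gripper_force: 0.0
```

Call:
drive_tool --pt "69 -9.4 34 0 0 0 0.12" --pt "69 -9.4 34 0 0 0 0.12" --pt "69 -9.4 34 0 0 0 0.12" --pt "69 -9.4 34 0 0 0 0.12" --pt "69 0 0 0 0 0 0"

```text
time_s: 8.67
tcp_pos: [0.4869, 0.359, 0.1419]
ee_rot: [[0.237, -0.972, 0.004], [-0.972, -0.237, 0.005], [-0.004, -0.005, -1.0]]
wrist_force: [1.1, -0.4, -0.1]
gripper_width: 0.693
gripper_force: 0.0
```

```bash
python3 look.py c short medium tall
```

```text
short 0.92 [391. 133.] c [ 0.6899 -0.1152] rad 43.2 bay xy mm 0.9 -0.3 rgb [91. 91. 83.]
medium 0.97 [175. 231.] c [0.507  0.2896] rad 43.8 bay xy mm -132.5 317.7 rgb [87. 87. 80.]
tall 0.96 [443. 300.] c [ 0.3823 -0.2079] rad 42.8 bay xy mm -315.9 -267.1 rgb [108. 109.  39.]
tall 0.94 [268. 327.] c [0.3221 0.1112] rad 43.0 bay xy mm -337.5 56.9 rgb [108.  31.  29.]
tall 0.81 [350. 277.] c [ 0.4213 -0.037 ] rad 42.8 bay xy mm -256.8 -102.1 rgb [102. 102.  94.]
8.8667 [0.4874 0.3522 0.1414] [-0.1  1.   0.3] yaw -256.9
```

View pics/c.png

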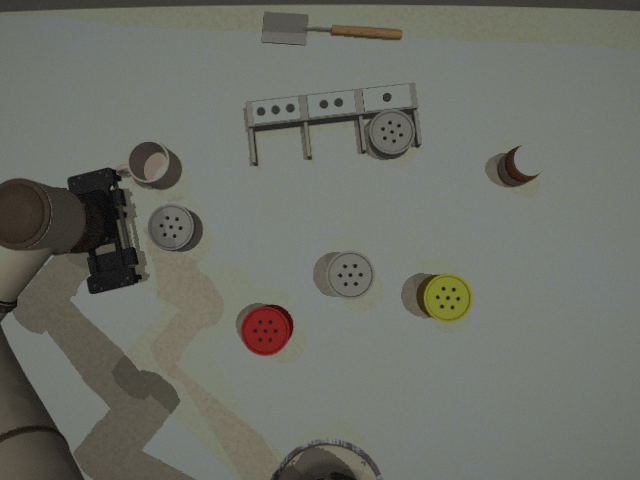

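The short canister is home at pixel (391,133); mug and jar are unmoved, and the medium canister is at (175,231), ready to push.

Call:
drive_tool --pt "69 3 0 -26.5 0 0 0" --pt "69 2 0 -26.5 0 0 0" --pt "69 0 0 -26.5 0 0 0" --pt "69 1.3 -6 0 0 0 0" --pt "69 2.2 -10 0 0 0 0"

```text
time_s: 9.28
tcp_pos: [0.4959, 0.335, 0.0612]
ee_rot: [[0.226, -0.974, -0.001], [-0.974, -0.226, -0.002], [0.002, 0.002, -1.0]]
wrist_force: [0.4, 0.7, 0.9]
gripper_width: 0.69
gripper_force: 0.0
```

Call:
drive_tool --pt "69 3.1 -13.6 0 0 0 0" --pt "69 3.1 -13.6 0 0 0 0" --pt "69 3.1 -13.6 0 0 0 0" --pt "69 3.1 -13.6 0 0 0 0" --pt "69 3.1 -13.6 0 0 0 0"

```text
time_s: 9.7
tcp_pos: [0.512, 0.2672, 0.0632]
ee_rot: [[0.226, -0.974, 0.002], [-0.974, -0.226, 0.002], [-0.001, -0.002, -1.0]]
wrist_force: [-0.2, 1.1, 0.1]
gripper_width: 0.688
gripper_force: 1.1
```

Call:
drive_tool --pt "69 3.1 -13.6 0 0 0 0" --pt "69 3.1 -13.6 0 0 0 0" --pt "69 3.1 -13.6 0 0 0 0" --pt "69 3.1 -13.6 0 0 0 0" --pt "69 3.1 -13.6 0 0 0 0"

```text
time_s: 10.12
tcp_pos: [0.5273, 0.1995, 0.0623]
ee_rot: [[0.227, -0.974, 0.001], [-0.974, -0.227, 0.001], [-0.0, -0.001, -1.0]]
wrist_force: [-0.0, 3.8, 2.2]
gripper_width: 0.688
gripper_force: 1.8
```

Run:
```python
from h import *
import look
p=capture('side'); look.where('medium',p); cv2.imwrite('pics/d.png',p['frame'][:,:,::-1])
s=sense(); print(s['time_s'],s['tcp_pos'],s['joints'],s['ee_rot'][:,1])
```

```text
medium 0.56 [263. 279.] c [0.5354 0.1671] rad 42.4 bay xy mm -118.9 192.7 rgb [59. 57. 50.]
10.2167 [0.5265703  0.19786565 0.06180626] [ 3.71052306e+01  2.71920615e+01 -2.08847007e+01  1.96963293e-02
 -4.20590530e+01 -2.41457833e+01] [-0.97446989 -0.22450868  0.0020691 ]
```

Call:
drive_tool --pt "69 3.1 -13.6 0 0 0 0" --pt "69 3.1 -13.6 0 0 0 0" --pt "69 3.1 -13.6 0 0 0 0" --pt "69 3.1 -13.6 0 0 0 0" --pt "69 3.1 -13.6 0 0 0 0"

```text
time_s: 10.63
tcp_pos: [0.5423, 0.1312, 0.0619]
ee_rot: [[0.227, -0.974, -0.001], [-0.974, -0.227, -0.0], [0.0, 0.001, -1.0]]
wrist_force: [-0.2, 2.3, -0.4]
gripper_width: 0.687
gripper_force: 1.6
```

Call:
drive_tool --pt "69 3.1 -13.6 0 0 0 0" --pt "69 3.1 -13.6 0 0 0 0" --pt "69 3.1 -13.6 0 0 0 0" --pt "69 3.1 -13.6 0 0 0 0" --pt "69 3.1 -13.6 0 0 0 0"

```text
time_s: 11.05
tcp_pos: [0.5577, 0.0629, 0.0619]
ee_rot: [[0.227, -0.974, -0.001], [-0.974, -0.227, -0.0], [0.0, 0.001, -1.0]]
wrist_force: [0.2, 2.1, -0.8]
gripper_width: 0.692
gripper_force: 1.6
```

Call:
drive_tool --pt "69 3.1 -13.6 0 0 0 0" --pt "69 3.1 -13.6 0 0 0 0" --pt "69 2.2 -10 0 0 0 0" --pt "69 1.3 -6 0 0 0 0" --pt "69 0 0 0 0 0 0"

```text
time_s: 11.47
tcp_pos: [0.5674, 0.0197, 0.0619]
ee_rot: [[0.225, -0.974, -0.001], [-0.974, -0.225, -0.001], [0.0, 0.001, -1.0]]
wrist_force: [0.5, -0.0, 0.0]
gripper_width: 0.692
gripper_force: 0.0
```

Call:
drive_tool --pt "69 -2.2 9.8 0 0 0 0" --pt "69 -5.5 -1.6 0 0 0 0.1125" --pt "69 -5.3 -2.2 0 0 0 0.1125" --pt "69 -5.0 -2.8 0 0 0 0.1125" --pt "69 -4.7 -3.4 0 0 0 0.1125"

```text
time_s: 11.88
tcp_pos: [0.5442, 0.0222, 0.0621]
ee_rot: [[0.634, -0.774, -0.0], [-0.774, -0.634, -0.0], [0.0, 0.0, -1.0]]
wrist_force: [-0.5, 0.4, -0.5]
gripper_width: 0.692
gripper_force: 0.0
```

Call:
drive_tool --pt "69 -4.2 -3.8 0 0 0 0.1125" --pt "69 -3.8 -4.3 0 0 0 0.1125" --pt "69 -3.3 -4.7 0 0 0 0.1125" --pt "69 -2.8 -5.0 0 0 0 0.1125" --pt "69 -2.1 -5.3 0 0 0 0.1125"

```text
time_s: 12.3
tcp_pos: [0.5281, -0.0011, 0.0622]
ee_rot: [[0.949, -0.316, -0.0], [-0.316, -0.949, -0.0], [-0.0, 0.0, -1.0]]
wrist_force: [-0.5, 0.2, -0.0]
gripper_width: 0.692
gripper_force: 0.0
```

Call:
drive_tool --pt "69 -1.6 -5.6 0 0 0 0.1125" --pt "69 -0.9 -5.6 0 0 0 0.1125" --pt "69 -0.3 -5.8 0 0 0 0.1125" --pt "69 0.4 -5.7 0 0 0 0.1125" --pt "69 0 0 0 0 0 0"

```text
time_s: 12.72
tcp_pos: [0.5259, -0.0243, 0.0621]
ee_rot: [[0.992, 0.123, -0.0], [0.123, -0.992, -0.0], [-0.0, 0.0, -1.0]]
wrist_force: [-0.2, 0.5, -0.2]
gripper_width: 0.692
gripper_force: 0.0
```

Run:
```python
from h import *
import look
for n in('top','side'):
    p=capture(n); look.where('medium',p); cv2.imwrite(f'pics/e_{n}.png',p['frame'][:,:,::-1])
s=sense(); print(s['time_s'],s['tcp_pos'],s['joints'],s['ee_rot'][:,1])
e=s['tcp_pos'][:2]-look.B['medium']; print('tcp in bay',e@look.ax,e@look.ay)
a=cv2.imread('pics/e_top.png')[80:320,220:540]; b=cv2.imread('pics/e_side.png')[120:360,200:520]
cv2.imwrite('pics/e.png',cv2.resize(np.hstack([a,b]),(800,300)))
```

```text
12.9167 [ 0.52613439 -0.02398794  0.06209723] [ 1.50534576e+01  2.44145611e+01 -2.60773944e+01  3.90685663e-03
 -3.95072363e+01  8.17883473e+01] [ 1.19180671e-01 -9.92872583e-01  4.09205120e-05]
tcp in bay -0.15095453266409287 0.004081466355102904
```

View pics/e.png

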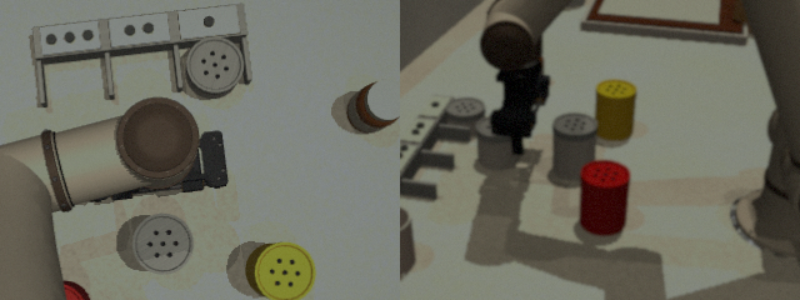

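Call:
drive_tool --pt "69 8 -1.2 0 0 0 0" --pt "69 11.4 -0.4 0 0 0 0" --pt "69 11.4 1.4 0 0 0 0" --pt "69 11.4 1.4 0 0 0 0" --pt "69 11.4 1.4 0 0 0 0"

```text
time_s: 13.33
tcp_pos: [0.5783, -0.0224, 0.0617]
ee_rot: [[0.993, 0.119, -0.006], [0.119, -0.993, -0.001], [-0.006, 0.0, -1.0]]
wrist_force: [-4.6, -1.0, 3.5]
gripper_width: 0.69
gripper_force: 2.6
```

Call:
drive_tool --pt "69 11.4 1.4 0 0 0 0" --pt "69 11.4 1.4 0 0 0 0" --pt "69 11.4 1.4 0 0 0 0" --pt "69 10 1.2 0 0 0 0" --pt "69 5 0.6 0 0 0 0"

```text
time_s: 13.75
tcp_pos: [0.6289, -0.0162, 0.0618]
ee_rot: [[0.993, 0.12, -0.003], [0.12, -0.993, -0.001], [-0.003, 0.0, -1.0]]
wrist_force: [-4.4, -0.3, 3.5]
gripper_width: 0.694
gripper_force: 2.4
```

Call:
drive_tool --pt "69 4 0.5 0 0 0 0" --pt "69 3 0.4 0 0 0 0" --pt "69 2 0.2 0 0 0 0" --pt "69 2 0.2 0 0 0 0" --pt "69 0 0 0 0 0 0"

```text
time_s: 14.17
tcp_pos: [0.6387, -0.0149, 0.0617]
ee_rot: [[0.993, 0.12, -0.003], [0.12, -0.993, -0.0], [-0.003, -0.0, -1.0]]
wrist_force: [-4.6, -0.3, 3.3]
gripper_width: 0.689
gripper_force: 3.4
```

Call:
drive_tool --pt "69 1.5 0.2 0 0 0 0" --pt "69 1.5 0.2 0 0 0 0" --pt "69 0 0 0 0 0 0"

```text
time_s: 14.42
tcp_pos: [0.639, -0.0149, 0.0615]
ee_rot: [[0.993, 0.12, -0.009], [0.12, -0.993, -0.001], [-0.01, -0.0, -1.0]]
wrist_force: [-11.0, 0.0, 6.5]
gripper_width: 0.69
gripper_force: 5.8
```

Call:
drive_tool --pt "69 -8 -1 0 0 0 0" --pt "69 -20 -2.4 0 0 0 0" --pt "69 -10 -1.2 25 0 0 0" --pt "69 0 0 35 0 0 0" --pt "69 0 0 28 0 0 0"

```text
time_s: 14.83
tcp_pos: [0.606, -0.0188, 0.152]
ee_rot: [[0.993, 0.121, 0.004], [0.121, -0.993, 0.0], [0.004, 0.0, -1.0]]
wrist_force: [0.8, -0.1, 0.9]
gripper_width: 0.693
gripper_force: 0.0
```

Call:
drive_tool --pt "69 -33 -8.4 0 0 0 0.082" --pt "69 -33 -8.4 0 0 0 0.082" --pt "69 -33 -8.4 0 0 0 0.082" --pt "69 -33 -8.4 0 0 0 0.082" --pt "69 -33 -8.4 0 0 0 0.082"

```text
time_s: 15.25
tcp_pos: [0.4399, -0.0609, 0.1504]
ee_rot: [[0.86, 0.51, 0.005], [0.51, -0.86, 0.001], [0.005, 0.002, -1.0]]
wrist_force: [-0.8, -0.0, 0.7]
gripper_width: 0.688
gripper_force: 0.0
```

Call:
drive_tool --pt "69 -33 -8.4 0 0 0 0.082" --pt "69 -33 -8.4 0 0 0 0.082" --pt "69 0 0 0 0 0 0"

```text
time_s: 15.5
tcp_pos: [0.3684, -0.0787, 0.1495]
ee_rot: [[0.768, 0.641, -0.001], [0.641, -0.768, 0.001], [0.0, -0.002, -1.0]]
wrist_force: [0.2, 0.5, -0.3]
gripper_width: 0.692
gripper_force: 0.0
```

```bash
python3 look.py f short medium tall; python3 -c "
from h import *
print(sense()['joints'])"
```

```text
short 0.73 [389. 135.] c [ 0.6898 -0.1147] rad 42.6 bay xy mm 0.8 0.2 rgb [94. 93. 86.]
medium 0.85 [339. 137.] c [ 0.6777 -0.0103] rad 43.2 bay xy mm 1.2 -0.4 rgb [96. 96. 88.]
tall 0.95 [451. 299.] c [ 0.3821 -0.2082] rad 42.8 bay xy mm -316.1 -267.4 rgb [117. 119.  42.]
tall 0.91 [349. 274.] c [ 0.4212 -0.037 ] rad 42.9 bay xy mm -256.8 -102.1 rgb [84. 84. 77.]
15.7 [ 0.376  -0.0773  0.1508] [0.4 0.2 0.1] yaw -140.2
[ 1.29986723e+01  3.82217327e+00 -3.88753070e+01  3.46888612e-02
 -4.70583834e+01  1.16783100e+02]
```

View pics/f.png

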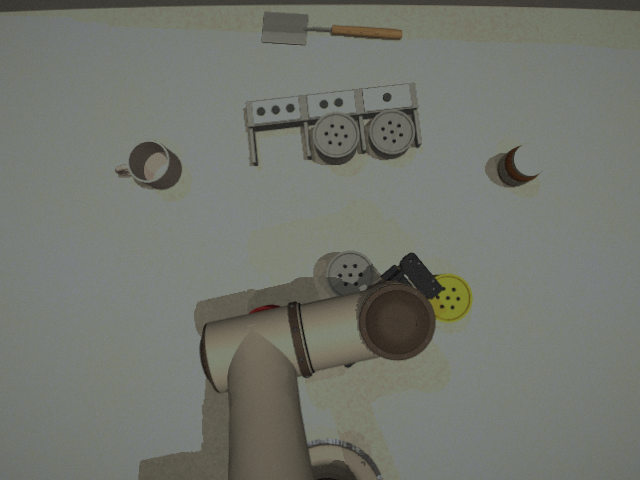

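Short and medium are home at (391,133) and (336,137); the tall canister is at (350,274), with the gripper behind it and clear of yellow.

Call:
drive_tool --pt "69 0 0 -29.6 0 0 0" --pt "69 0 0 -29.6 0 0 0" --pt "69 0 0 -29.6 0 0 0" --pt "69 3 2.6 0 0 0 0" --pt "69 6 5.1 0 0 0 0"

```text
time_s: 16.12
tcp_pos: [0.3832, -0.07, 0.0604]
ee_rot: [[0.768, 0.64, -0.004], [0.64, -0.768, -0.001], [-0.004, -0.001, -1.0]]
wrist_force: [-0.2, -0.6, -0.1]
gripper_width: 0.689
gripper_force: 0.0
```

Call:
drive_tool --pt "69 7.6 6.5 0 0 0 0" --pt "69 7.6 6.5 0 0 0 0" --pt "69 7.6 6.5 0 0 0 0" --pt "69 7.6 6.5 0 0 0 0"

```text
time_s: 16.45
tcp_pos: [0.4148, -0.0431, 0.0623]
ee_rot: [[0.768, 0.64, 0.002], [0.64, -0.768, 0.001], [0.002, 0.001, -1.0]]
wrist_force: [-0.7, -1.8, 0.5]
gripper_width: 0.688
gripper_force: 0.9
```

Run:
```python
from h import *
import look
p=capture('side'); look.where('tall',p)
s=sense(); print(s['time_s'],s['tcp_pos'],s['wrist_force'])
```

```text
tall 0.8 [329. 241.] c [ 0.4443 -0.0127] rad 45.6 bay xy mm -231.0 -80.7 rgb [55. 52. 46.]
tall 0.66 [374. 205.] c [ 0.3791 -0.2044] rad 44.2 bay xy mm -318.6 -263.2 rgb [82. 70. 15.]
tall 0.56 [362. 275.] c [0.3204 0.1131] rad 44.7 bay xy mm -339.0 59.0 rgb [63. 11.  9.]
16.55 [ 0.41609362 -0.0426124   0.06223131] [0.13289407 0.43330123 0.49965184]
```

Call:
drive_tool --pt "69 5 4.2 0 0 0 0" --pt "69 7.6 6.5 0 0 0 0" --pt "69 7.6 6.5 0 0 0 0" --pt "69 7.6 6.5 0 0 0 0" --pt "69 7.6 6.5 0 0 0 0"

```text
time_s: 16.97
tcp_pos: [0.4484, -0.0138, 0.0613]
ee_rot: [[0.769, 0.64, -0.002], [0.64, -0.769, -0.001], [-0.002, -0.001, -1.0]]
wrist_force: [-3.6, -3.2, 5.0]
gripper_width: 0.691
gripper_force: 2.8
```

Call:
drive_tool --pt "69 7.6 6.5 0 0 0 0" --pt "69 7.6 6.5 0 0 0 0" --pt "69 7.6 6.5 0 0 0 0" --pt "69 7.6 6.5 0 0 0 0" --pt "69 7.6 6.5 0 0 0 0"

```text
time_s: 17.38
tcp_pos: [0.4868, 0.0189, 0.0613]
ee_rot: [[0.768, 0.64, -0.002], [0.64, -0.768, -0.001], [-0.002, -0.0, -1.0]]
wrist_force: [-5.0, -2.8, 4.9]
gripper_width: 0.688
gripper_force: 3.0
```

Call:
drive_tool --pt "69 7.6 6.5 0 0 0 0" --pt "69 7.6 6.5 0 0 0 0" --pt "69 7.6 6.5 0 0 0 0" --pt "69 7.6 6.5 0 0 0 0" --pt "69 7 5.9 0 0 0 0"

```text
time_s: 17.8
tcp_pos: [0.5245, 0.051, 0.0613]
ee_rot: [[0.768, 0.64, -0.001], [0.64, -0.768, -0.0], [-0.001, -0.0, -1.0]]
wrist_force: [-3.8, -4.1, 4.7]
gripper_width: 0.694
gripper_force: 2.9
```

Call:
drive_tool --pt "69 4 3.4 0 0 0 0" --pt "69 2 1.7 0 0 0 0" --pt "69 0 0 0 0 0 0" --pt "69 -7.7 -6.4 0 0 0 0" --pt "69 -3 3.9 0 0 0 -0.096"

```text
time_s: 18.22
tcp_pos: [0.5189, 0.0525, 0.0609]
ee_rot: [[0.828, 0.561, 0.001], [0.561, -0.828, 0.001], [0.001, -0.0, -1.0]]
wrist_force: [0.3, 0.3, 0.2]
gripper_width: 0.693
gripper_force: 0.0
```

Call:
drive_tool --pt "69 -2.5 4.2 0 0 0 -0.096" --pt "69 -2.2 4.3 0 0 0 -0.096" --pt "69 -1.7 4.6 0 0 0 -0.096" --pt "69 -1.3 4.7 0 0 0 -0.096" --pt "69 -0.8 4.9 0 0 0 -0.096"

```text
time_s: 18.63
tcp_pos: [0.5111, 0.0762, 0.0613]
ee_rot: [[0.994, 0.113, 0.002], [0.113, -0.994, 0.002], [0.003, -0.001, -1.0]]
wrist_force: [-0.9, -0.5, -0.3]
gripper_width: 0.693
gripper_force: 0.0
```

Run:
```python
from h import *
import look
for n in('top','side'):
    p=capture(n); look.where('tall',p)
s=sense(); print(s['time_s'],s['tcp_pos'],s['ee_rot'][:,1])
e=s['tcp_pos'][:2]-look.B['tall']; print('tcp in bay',e@look.ax,e@look.ay)
```

```text
tall 0.62 [270. 326.] c [0.3219 0.1105] rad 42.9 bay xy mm -337.8 56.3 rgb [105.  30.  28.]
tall 0.61 [300. 184.] c [0.5799 0.0601] rad 30.5 bay xy mm -87.7 -24.6 rgb [99. 99. 90.]
tall 0.93 [372. 210.] c [ 0.3789 -0.2009] rad 46.6 bay xy mm -318.4 -259.7 rgb [81. 68. 15.]
tall 0.69 [363. 276.] c [0.3191 0.1122] rad 46.1 bay xy mm -340.4 58.3 rgb [68. 14. 12.]
18.8333 [0.51105095 0.07590855 0.06129954] [ 1.20944517e-01 -9.92659082e-01 -6.08671618e-04]
tcp in bay -0.154129246367164 -0.000676576370827416
```

Call:
drive_tool --pt "69 8 1.6 0 0 0 0" --pt "69 9.5 1.1 0 0 0 0" --pt "69 9.5 1.1 0 0 0 0" --pt "69 9.5 1.1 0 0 0 0" --pt "69 9.5 1.1 0 0 0 0"

```text
time_s: 19.25
tcp_pos: [0.5576, 0.0816, 0.061]
ee_rot: [[0.993, 0.118, -0.001], [0.118, -0.993, -0.001], [-0.001, 0.0, -1.0]]
wrist_force: [-3.6, -0.8, 3.2]
gripper_width: 0.687
gripper_force: 1.7
```

Call:
drive_tool --pt "69 9.5 1.1 0 0 0 0" --pt "69 9.5 1.1 0 0 0 0" --pt "69 9.5 1.1 0 0 0 0" --pt "69 9.5 1.1 0 0 0 0" --pt "69 9.5 1.1 0 0 0 0"

```text
time_s: 19.67
tcp_pos: [0.6055, 0.0875, 0.0611]
ee_rot: [[0.993, 0.118, 0.0], [0.118, -0.993, 0.0], [0.0, -0.0, -1.0]]
wrist_force: [-2.6, -0.4, 2.1]
gripper_width: 0.691
gripper_force: 1.5
```

Call:
drive_tool --pt "69 8 1.0 0 0 0 0" --pt "69 5 0.6 0 0 0 0" --pt "69 3 0.4 0 0 0 0" --pt "69 3 0.4 0 0 0 0" --pt "69 2 0.2 0 0 0 0"

```text
time_s: 20.08
tcp_pos: [0.6256, 0.09, 0.0612]
ee_rot: [[0.993, 0.118, -0.0], [0.118, -0.993, 0.0], [-0.0, -0.0, -1.0]]
wrist_force: [-1.6, -0.8, 1.0]
gripper_width: 0.69
gripper_force: 1.3
```

Call:
drive_tool --pt "69 1.5 0.2 0 0 0 0" --pt "69 1.5 0.2 0 0 0 0" --pt "69 0 0 0 0 0 0"

```text
time_s: 20.33
tcp_pos: [0.6261, 0.09, 0.0609]
ee_rot: [[0.993, 0.118, -0.005], [0.118, -0.993, -0.001], [-0.005, 0.001, -1.0]]
wrist_force: [-7.4, 0.7, 3.8]
gripper_width: 0.687
gripper_force: 4.4
```

Wall contact reached at the expected depth, so I'll retreat and check.

Call:
drive_tool --pt "69 0.5 0 0 0 0 0" --pt "69 -8 -1 0 0 0 0" --pt "69 -25 -3 0 0 0 0" --pt "69 -35 -4 20 0 0 0" --pt "69 -35 -4 35 0 0 0"

```text
time_s: 20.75
tcp_pos: [0.5288, 0.0782, 0.1082]
ee_rot: [[0.993, 0.118, -0.005], [0.118, -0.993, -0.002], [-0.005, 0.001, -1.0]]
wrist_force: [-0.1, -0.0, 0.5]
gripper_width: 0.688
gripper_force: 0.0
```

Call:
drive_tool --pt "69 -35 -4 15 0 0 0" --pt "69 -35 -4 10 0 0 0" --pt "69 0 0 10 0 0 0" --pt "69 0 0 0 0 0 0" --pt "69 0 0 0 0 0 0"

```text
time_s: 21.17
tcp_pos: [0.4631, 0.0718, 0.1469]
ee_rot: [[0.993, 0.119, 0.005], [0.119, -0.993, 0.002], [0.006, -0.002, -1.0]]
wrist_force: [0.0, 0.5, 0.4]
gripper_width: 0.69
gripper_force: 0.0
```

```bash
python3 look.py g short medium tall
```

```text
short 0.97 [392. 131.] c [ 0.6904 -0.115 ] rad 43.4 bay xy mm 1.4 -0.2 rgb [95. 95. 87.]
medium 0.79 [339. 140.] c [ 0.6778 -0.0101] rad 43.4 bay xy mm 1.3 -0.3 rgb [98. 97. 89.]
tall 0.73 [267. 329.] c [0.3221 0.1103] rad 42.7 bay xy mm -337.6 56.1 rgb [98. 26. 24.]
tall 0.73 [445. 297.] c [ 0.3821 -0.2079] rad 42.8 bay xy mm -316.1 -267.0 rgb [114. 115.  40.]
21.3667 [0.4623 0.0712 0.1448] [-0.2 -0.6  0.5] yaw -173.2
```

View pics/g.png

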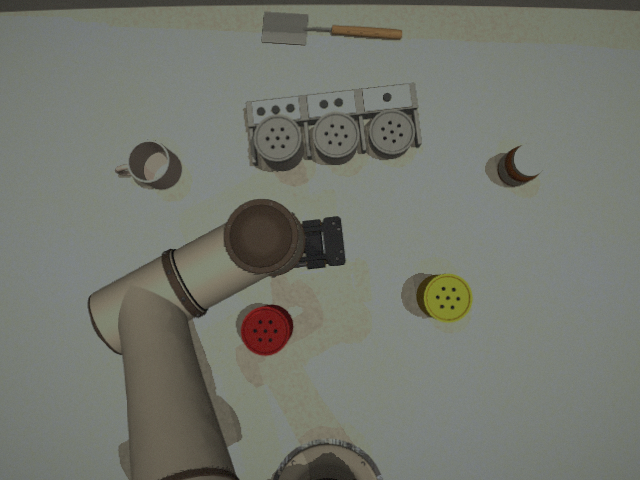

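All three stand in their bays at (277,138), (336,137) and (391,131). The network missed the tall one, so I'll check its depth numerically and hand in if it is home.

Run:
```python
from h import *
import look
p=capture('top'); m=np.zeros((480,640),bool); m[100:180,240:320]=1
w=cloud(p,m); t=w[w[:,2]>.095]; c,r=cv2.minEnclosingCircle((t[:,:2]*1000).astype(np.float32))
e=np.array(c)/1000-look.B['tall']; x,y=e@look.ax,e@look.ay; print(c,r,x,y,t[:,2].std())
if abs(x)<.006 and abs(y)<.008: print(finish_job())
```

```text
(664.7186279296875, 94.24442291259766) 42.932926177978516 0.0006231623466491356 -0.0008360129699706979 0.00230950128320052
the job is handed in; nothing more can be done
None
```

All three canisters are upright and fully home: short in bay one, medium in bay two, tall in bay three. Each measured within about 2 mm of its home point, the mug and jar look unmoved, and the job is handed in at about 21 s.

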